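# Set the running clearance of a lapping machine's spindle

### The job

The lapping machine's spindle is being set: first straddle the tent-shaped warning board over the machine's hand-rest bar so that it hangs in front of the switches, and let go of it. Then thread the knurled bearing cap down until it bottoms out, back it off a quarter turn for running clearance, and finish still gripping the cap there, so that its lock screw can be tightened while you hold it. Leave the other things on the bench where they are.

Things in the scene. Friction and masses are not known exactly. Their poses are not given: they have to be found in the camera images.
- machine: bench lapping machine, fixed: blue-grey casing 220 x 280 mm (x, y), top 120 mm up; on it a splash pan, inside radius 96 mm, rim 144 mm up, with the upright spindle in its middle. Origin: spindle axis at bench height; x from the switch front to the back, y left, z up. The front faces the robot, 110 mm from the axis, switches 78 mm up. Place and yaw (within 0.3 rad) vary
- rail_mid (a point): middle of the hand-rest bar's centre line: level steel tube 16 mm thick along the machine's y, 150 mm above the bench, 165 mm in front of the spindle axis, 55 mm in front of the casing; clear straight length 216 mm between its bent-down ends. Axes as the machine's. The switches are straight behind and below
- board: tent-shaped warning board bent from 4 mm sheet, about 160 g, standing on two feet: 120 mm long (its y), 105 high, 34 wide over two upright walls (its x) that run 40 mm down from the top, 26 apart inside; below, the leaves splay to 60 mm at the feet. Bare sheet, striped tape low on the leaves. Alike both ways round. Origin: centre of its underside. Left or right of the machine, yaw within 0.5
- board_grip (a point): on the board's middle plane, 90 mm above its feet, 15 mm below its top: a place to pinch it across its 34 mm width from above, fingers closing along the board's x. Axes as the board's
- board_seat (a point): centre of the underside of the board's top web, 101 mm above its feet, which comes to rest on top of the bar: then it is 8 mm above rail_mid. Axes as the board's
- bearing_cap: knurled steel cap, 45 mm across, 26 high, started on the spindle's threaded neck; the 14 mm shaft end stands about 17 mm out of its top. Origin: on the axis in its lower face, 152 mm above the bench when bottomed; around it free room 75 mm out from the axis, to 15 mm below that face. Right-hand thread: clockwise from above screws it down, 3 mm a turn; stiff (0.06 N m), stays where left
- cap_grip (a point): on the cap's axis, 14 mm above its lower face: a place to grip it across its diameter from above
- cap_turn (a joint): turn of the bearing cap in rad: 0 when it has bottomed out on its shoulder (a hard stop), growing anticlockwise from above as it is unscrewed; it starts at 2.1 to 3.9. A quarter turn off the bottom is 1.57
- tub: bystander: open grey tub, 90 mm across, 62 mm high, standing on the other side of the machine from the board. Origin: centre of its underside
- lap_disc: bystander: the machine's copper lap disc, 150 mm across, 12 mm thick with a 16 mm hole, lying flat. Origin: centre of its underside
- compound_bar: bystander: off-white bar of polishing compound, 130 x 55 x 38 mm. Origin: centre of its underside
- felt_wheel: bystander: grey felt wheel, 80 mm across, 30 mm high over its hub, lying flat. Origin: centre of its underside
- spanner: bystander: steel spanner 170 mm long, 8 mm thick, lying between the robot and the machine. Origin: centre of its underside, x along it
- paste_jar: bystander: white jar, 60 mm across, 75 mm high, close to the left of the machine. Origin: centre of its underside
- brush: bystander: flat brush 190 mm long, 20 mm thick, lying. Origin: centre of its underside, x along it
Mind the look-alikes: they are no part of the job. Leave any green look-alike of the board alone.

How it is judged:
By the outcome, as a careful person would: the job done as asked, in the order asked, and still so for the second after the job is handed in, while the arm keeps its last pose, push and grip.
It also fails if it takes over 72 s, if anything falls off the work surface, if the arm or the gripper's body presses on something with over 40 N, if the wrist force passes 120 N, or if a joint passes its speed limit or range.

### The arm

A 7-joint arm with a two-finger parallel gripper is mounted at the origin on the work surface. World frame = base frame: x ahead of the robot, y to its left, z up, the work surface at z = 0. Lengths are in m, angles in rad, forces in N, time in s.
With the tool pointing down it reaches from about 0.4 to 0.75 m from the base axis. Payload 19.5 kg.
Tool frame: the origin (TCP) lies between the finger pads, 19 mm behind the fingertips; this is the grasp point; z points along the fingers, y is the line along which they close (so a half turn about z gives the same grasp; the last joint's range is limited). The gripper opens to 85 mm and grips with 20 to 120 N. Pads are 22 mm wide; open, the fingers measure 114 mm over their backs; the gripper's body (76 mm by 85 mm) begins 54 mm behind the grasp point. The pads swing forward as they close: fully open they stand 13 mm farther back than shut.
Start: joints at [-1.329, 0.707, -0.028, 1.485, 0.022, 0.951, -0.075], TCP at [0.161, 0.552, 0.25] pointing down, gripper open.
Joint ranges: [-2.71, 2.71], [-0.32, 2.16], [-1.57, 1.52], [0, 2.45], [-1.46, 4.6], [0, 2.02], [-2.83, 2.83]. Speed limits (rad/s): [1.89, 1.89, 2.57, 2.57, 3.01, 3.01, 3.01].

### API

Orientations are given as [roll, pitch, yaw] about the fixed x, y, z axes, in that order (R = Rz(yaw) Ry(pitch) Rx(roll)).
In Python, from bench import env gives the robot as it stands. The module is installed in compiled form; this text tells all that it offers.
- The arm moves only by the tool servo_tool, never from a script. Its argument "motion" is a list that holds one entry, the list of rows, each a list of 5 numbers: the shift along the tool's x, y, z in cm, then the turn about the tool's z in degrees, then the opening, from 0 (shut) to 1 (fully open). A call has 1 to 20 rows; each row shifts and turns the commanded pose from where the row before left it, along the tool's axes as they then stand; what a row does not reach is not made up. A row lasts 1/8 s, in which the tool goes at most 62.5 mm and 10.7 degrees, less where a joint would pass 70% of its speed; a pose out of reach is approached as far as the arm can. A call is refused whole if a number of a shift passes 6.25 or a number of a turn 10.7, either way. A call with a gripper value outside its range is refused whole. The fingers move at their own pace and stop on an object; "squeeze" is the grip in N (left out, the last holds). Time passes only in rows, so rows that do not move let the fingers close. It gives the time, the measured TCP pose, the force, the opening and the grip force at its end, in the units of the state.
- env.get_state(): the state, without advancing time (a new reading comes with each control period).
- env.snapshot(name): name is "side" or "top"; returns the picture (384x512x3 uint8, red, green, blue); there is no depth.
- env.camera_info(name): a dict with "K" (3x3 intrinsics, pixels), "distortion" ([k1, k2, p1, p2, k3] as OpenCV has them; the pictures are not rectified), "T" (4x4, takes a point from camera to world coordinates). Camera axes: x right, y down, z forward; pixel columns grow to the right and rows downward; lengths in m; the calibration is good to about 2 mm. A picture is of the moment at which its call begins. camera_info takes no time and is no camera call.
- env.hand_in(): hands the job in; it is judged then, once.
The state is a dict: "t": time; "q": joint angles; "dq": joint speeds; "joint_torque": joint torques, N m; "tool_pos": TCP position; "eef_rot": TCP orientation; "contact_force": force on the tool from outside, world axes, zero at the start; "torque": the same for the moment, N m; "width": finger opening in m; "grasp_force": force on a finger pad.
Only numpy, scipy, OpenCV 4.12 (cv2) and the standard library are available. Lean on these libraries where they do the work, as an engineer would, in place of code of your own. Each camera call takes 0.05 s, during which the arm holds its last target. There are 200 camera calls.

## Working session

There is one attempt and no reset: what is moved stays moved. The work goes in short steps, Python scripts to look and compute and a tool call to move; the robot and the scene stay as the last step left them, time stands still between calls to the robot, and variables do not carry over. Pictures are saved under pics/ and viewed, at most 10 in all, crops included, and the job is handed in when it is done.

Besides the shell and the picture viewer there is one more tool, called after "Call:" as name(argument=value, ...), one argument or row to a line, values as JSON. servo_tool: Moves the arm, as the interface text tells. Its arguments: {"type":"object","properties":{"motion":{"type":"array","items":{"type":"array","items":{"type":"array","items":{"type":"number"}}}},"squeeze":{"type":"number"}},"required":["motion"]}

```bash
mkdir -p pics; python3 - <<'E'
from bench import env
import cv2,numpy as np
for n in("top","side"):
    im=env.snapshot(n); cv2.imwrite(f"pics/{n}0.png",cv2.resize(im[:,:,::-1],(800,600),interpolation=cv2.INTER_CUBIC)); np.save(f"{n}0.npy",im)
    c=env.camera_info(n); print(n,np.round(c["K"],1).tolist(),c["distortion"],np.round(c["T"],4).tolist())
s=env.get_state(); print(s)
E
```

```text
top [[449.2, 0.0, 261.0], [0.0, 449.2, 194.8], [0.0, 0.0, 1.0]] [0.00138941 0.         0.         0.         0.        ] [[0.0076, -0.9953, 0.0966, 0.3627], [-0.9999, -0.0066, 0.0107, 0.0011], [-0.01, -0.0967, -0.9953, 1.5461], [0.0, 0.0, 0.0, 1.0]]
side [[372.4, 0.0, 250.8], [0.0, 372.4, 194.5], [0.0, 0.0, 1.0]] [-0.12142295  0.          0.          0.          0.        ] [[0.997, -0.0597, 0.0489, 0.456], [-0.0772, -0.7489, 0.6581, -0.8303], [-0.0027, -0.66, -0.7513, 1.0662], [0.0, 0.0, 0.0, 1.0]]
{'t': 0.1, 'q': array([-1.32872089,  0.70704263, -0.02764209,  1.48491718,  0.02202005,
        0.95091675, -0.07554072]), 'dq': array([ 0.00174117, -0.00332401, -0.00161913, -0.00079112, -0.00152   ,
        0.00035062, -0.00055611]), 'joint_torque': array([ 1.39929543e-03, -8.84285402e+01,  1.23669840e+00, -2.36444092e+01,
        1.70981325e-02,  5.14907646e-03,  5.22704493e-07]), 'tool_pos': array([0.16092306, 0.55180503, 0.24958117]), 'eef_rot': array([-3.14061219e+00,  2.95702743e-05,  2.85780589e+00]), 'contact_force': array([ 0.43521434, -0.75025186,  0.75116645]), 'torque': array([-0.02661006, -0.00090999,  0.03014996]), 'grasp_force': 0.0, 'width': 0.08529680724947149}
```

View pics/top0.png

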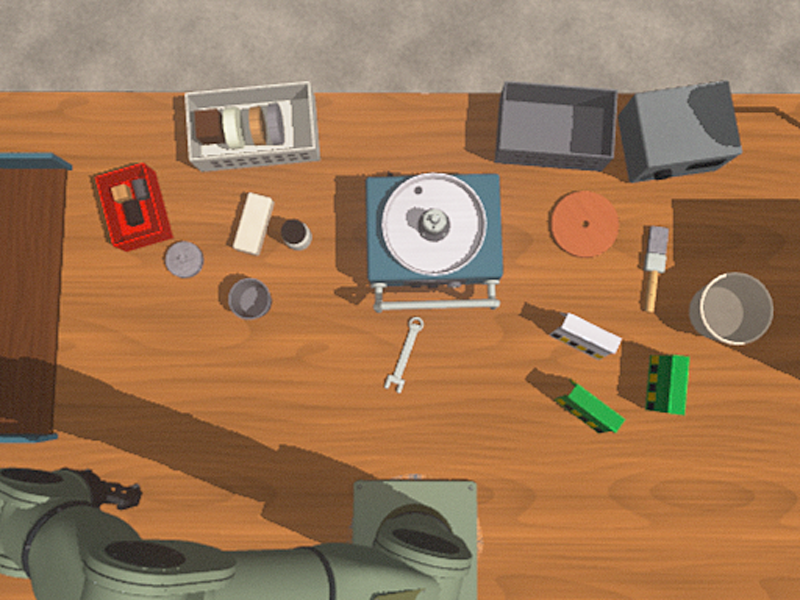

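View pics/side0.png

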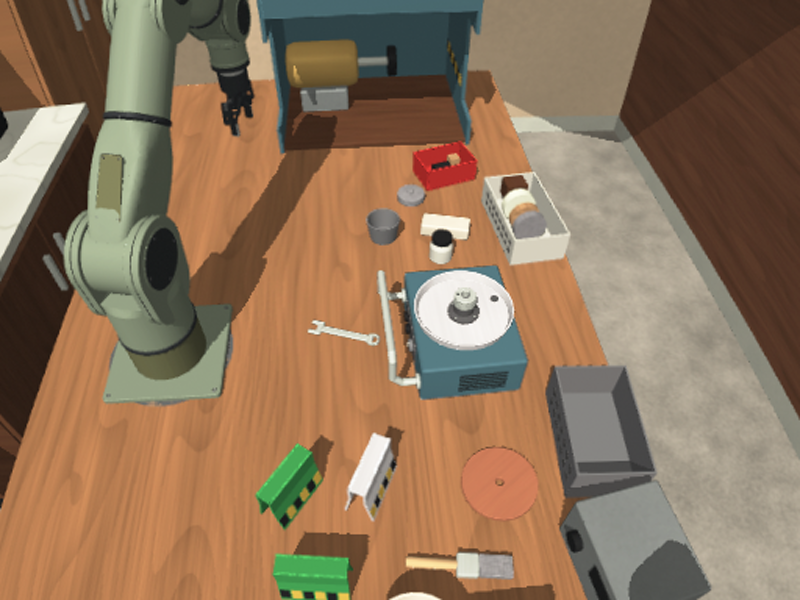

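Three tents appear in the top view: bare/white at (590,335), green at (592,408) and green at (668,384). The bare one fits, because the greens are the named look-alikes. The cap is at (434,222), and the rail runs from (378,306) to (498,304). I'll enlarge the board and the machine to confirm.

```bash
python3 - <<'E'
import cv2,numpy as np
t=np.load("top0.npy")[:,:,::-1];s=np.load("side0.npy")[:,:,::-1]
def crop(im,x,y,w,h,f): return cv2.resize(im[y:y+h,x:x+w],(w*f,h*f),interpolation=cv2.INTER_CUBIC)
a=crop(t,230,105,100,100,4) ; b=crop(t,335,190,80,50,5); c=crop(s,215,270,50,66,6); d=crop(s,235,165,105,95,4)
o=np.zeros((600,800,3),np.uint8)
cv2.imwrite("pics/c1.png",np.hstack([b,np.vstack([c,np.zeros((0,300,3),np.uint8)])[:250]]) if 0 else b)
o[:400,:400]=a; o[:250,400:800]=b; o[250:600,400:700]=c[:350]
cv2.imwrite("pics/c1.png",o)
cv2.imwrite("pics/c2.png",np.hstack([cv2.resize(d,None,fx=1.5,fy=1.5)]))
E
```

```text
(no output)
```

View pics/c1.png

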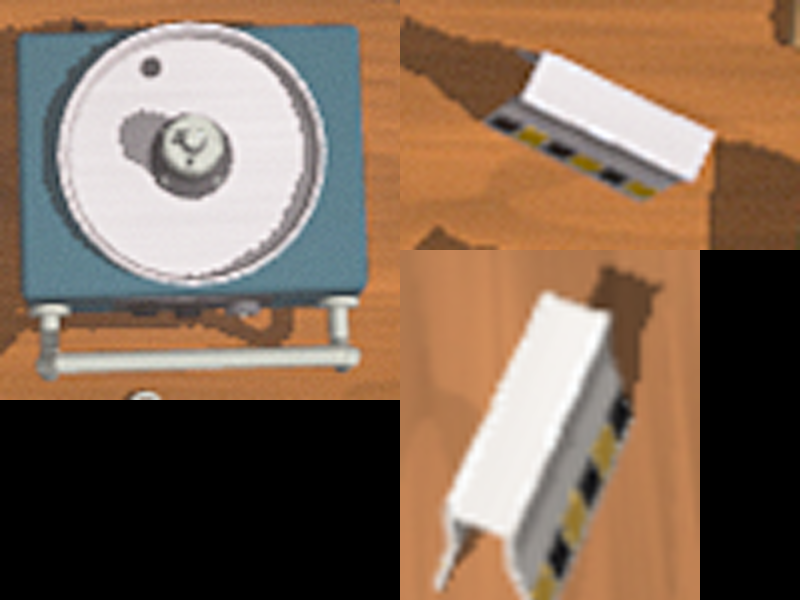

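View pics/c2.png

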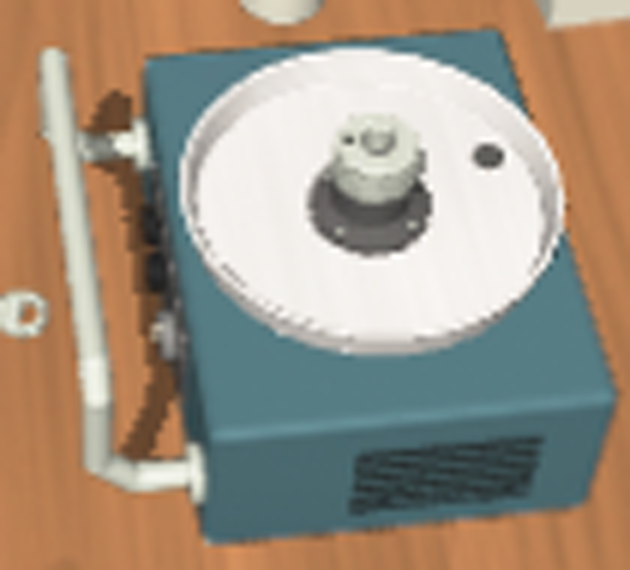

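The crop confirms a bare grey-white board with striped tape (top face corners read off), the machine with its rail, and the cap in the pan centre. I'll fit both poses from the two views.

```bash
cat > h.py <<'E'
import numpy as np,cv2
from bench import env
from scipy.optimize import least_squares
C={n:env.camera_info(n) for n in("top","side")}
def proj(n,P):
    c=C[n];T=np.linalg.inv(c["T"]);
    return cv2.projectPoints(np.atleast_2d(P).astype(float),cv2.Rodrigues(T[:3,:3])[0],T[:3,3],c["K"],np.array(c["distortion"]))[0][:,0]
def px(pts,f,o,off=(0,0)): return (np.array(pts,float)-off+.5)/f-.5+o
def world(p,P):
    c,s=np.cos(p[2]),np.sin(p[2]);P=np.array(P,float)
    return np.c_[p[0]+c*P[:,0]-s*P[:,1],p[1]+s*P[:,0]+c*P[:,1],P[:,2]]
def fit(obs,x0):
    f=lambda p:np.concatenate([(proj(n,world(p,P))-u).ravel() for n,P,u in obs])
    r=least_squares(f,x0,loss="soft_l1");print("pose",r.x.round(4));[print(n,(proj(n,world(r.x,P))-u).round(1).tolist()) for n,P,u in obs];return r.x
def to_tool(d):  # world shift -> tool axes, cm
    s=env.get_state();from scipy.spatial.transform import Rotation as R
    return R.from_euler("xyz",s["eef_rot"]).inv().apply(d)*100
E
python3 - <<'E'
from h import *
B=[(.017,.06,.105),(.017,-.06,.105),(-.017,-.06,.105),(-.017,.06,.105)]
bt=px([(543,50),(716,133),(694,181),(521,98)],5,(335,190),(400,0))
# side: top-right edge= +x
bs=px([(610,315),(515,537),(450,500),(545,292)],6,(215,270),(400,250))
b=fit([("top",B,bt),("side",B,bs)],[.45,-.3,-.5])
M=[(.11,.14,.12),(.11,-.14,.12),(-.11,-.14,.12),(-.11,.14,.12)]
mt=px([(20,32),(358,27),(368,291),(22,297)],4,(230,105))
ms=px([(497,32),(610,393),(207,440),(148,62)],6,(235,165))
e=[(-.165,.116,.150),(-.165,-.116,.150)]
rt=px([(50,363),(350,357)],4,(230,105))
m=fit([("top",M,mt),("side",M,ms),("top",[(0,0,.144)],px([(192,154.5)],4,(230,105))),("top",e,rt)],[.6,-.05,0])
print("cap top px in c1:",(proj("top",world(m,[(0,0,.180)]))-(230,105))*4,"c2",(proj("side",world(m,[(0,0,.180)]))-(235,165))*6)
print("rail c2",(proj("side",world(m,e))-(235,165))*6)
g=world(b,[(0,0,.09)])[0];r=world(m,[(-.165,0,.15)])[0]
print("grip",g,"rail",r,"shift to above grip",to_tool(g-env.get_state()["tool_pos"]))
E
```

```text
pose [ 0.4487 -0.3602 -0.4457]
top [[0.5, -0.2], [0.1, -0.4], [0.1, -0.5], [0.4, -0.3]]
side [[-0.0, -0.7], [-0.3, -0.7], [-1.0, 1.1], [-0.1, -0.6]]
pose [ 0.6639 -0.0369  0.028 ]
top [[-0.6, -0.3], [1.1, -1.0], [0.9, 0.2], [-0.1, 0.6]]
side [[0.5, -1.8], [1.5, 0.6], [-0.8, -0.8], [-1.6, -2.2]]
top [[0.5, -0.1]]
top [[0.2, 0.2], [-0.5, 0.1]]
cap top px in c1: [[193.86023896 142.68080143]] c2 [[370.83170159 136.52162295]]
rail c2 [[ 46.35888048  46.24661949]
 [ 87.90249385 370.02847625]]
grip [ 0.44873327 -0.36016689  0.09      ] rail [ 0.49891712 -0.04148599  0.15      ] shift to above grip [-53.16393837 -79.47532287  16.0376196 ]
```

Call:
servo_tool(
  motion=[
    [[-6.0,-0.3,0,6,1],[-6.0,-0.3,0,6,1],[-6.0,-0.3,0,6,1],[-6.0,-0.3,0,6,1]],
  ],
)

```text
t: 0.6
tool_pos: [0.373, 0.4383, 0.2497]
eef_rot: [-3.141, 0.0, 2.436]
contact_force: [0.9, -0.4, 0.1]
width: 0.0855
grasp_force: 0.0
```

Call:
servo_tool(
  motion=[
    [[-6.0,-0.3,0,6,1],[-6.0,-0.3,0,6,1],[-6.0,-0.3,0,6,1],[-6.0,-0.3,0,6,1],[-6.0,-0.3,0,6,1],[-6.0,-0.3,0,6,1],[-6.0,-0.3,0,6,1],[-6.0,-0.3,0,6,1],[-6.0,-0.3,0,6,1],[-6.0,-0.3,0,6,1],[-6.0,-0.3,0,6,1],[-6.0,-0.3,0,6,1],[-6.0,-0.3,0,6,1],[-6.0,-0.3,0,6,1],[-3.6,-0.2,0,-9,1],[0,0,0,0,1],[0,0,0,0,1]],
  ],
)

```text
t: 2.72
tool_pos: [0.4553, -0.3493, 0.2499]
eef_rot: [-3.141, -0.001, 1.129]
contact_force: [-0.3, 0.9, 0.0]
width: 0.0849
grasp_force: 0.0
```

```bash
python3 - <<'E'
from h import *
s=env.get_state();print(s["tool_pos"],s["eef_rot"],s["q"].round(2),to_tool(np.array([.4487,-.3602,.09])-s["tool_pos"]),np.degrees(s["eef_rot"][2]-(np.pi/2-.4457)))
E
```

```text
[ 0.45531468 -0.34925591  0.24985407] [-3.14137852e+00 -6.32371450e-04  1.12926974e+00] [ 0.45  0.73  0.3   1.49 -0.24  0.96  0.38] [-1.2822222  -0.1269474  15.98462724] 0.23911897930937245
```

Call:
servo_tool(
  motion=[
    [[-1.3,-0.1,3,0,1],[0,0,5,0,1],[0,0,4,0,1],[0,0,2.5,0,1],[0,0,1.5,0,1],[0,0,0,0,1],[0,0,0,0,0],[0,0,0,0,0],[0,0,0,0,0],[0,0,0,0,0],[0,0,0,0,0]],
  ],
  squeeze=40,
)

```text
t: 4.1
tool_pos: [0.4485, -0.3614, 0.0905]
eef_rot: [3.141, 0.0, 1.13]
contact_force: [-0.9, 0.2, 5.9]
width: 0.0335
grasp_force: 47.0
```

```bash
python3 - <<'E'
from h import *
s=env.get_state();print(s["tool_pos"],s["eef_rot"],s["width"],s["grasp_force"],s["contact_force"])
im=env.snapshot("top")[:,:,::-1];a=cv2.resize(im[185:245,325:425],None,fx=4,fy=4,interpolation=2)
im=env.snapshot("side")[:,:,::-1];b=cv2.resize(im[240:340,190:290],None,fx=4,fy=4,interpolation=2)
o=np.zeros((400,800,3),np.uint8);o[:240,:400]=a;o[:,400:]=b;cv2.imwrite("pics/g.png",o)
E
```

```text
[ 0.44854061 -0.36142967  0.0905027 ] [3.14085304e+00 1.35624795e-04 1.12983778e+00] 0.03345972840285704 46.95250689983368 [-0.8712812   0.21236805  5.87417917]
```

View pics/g.png

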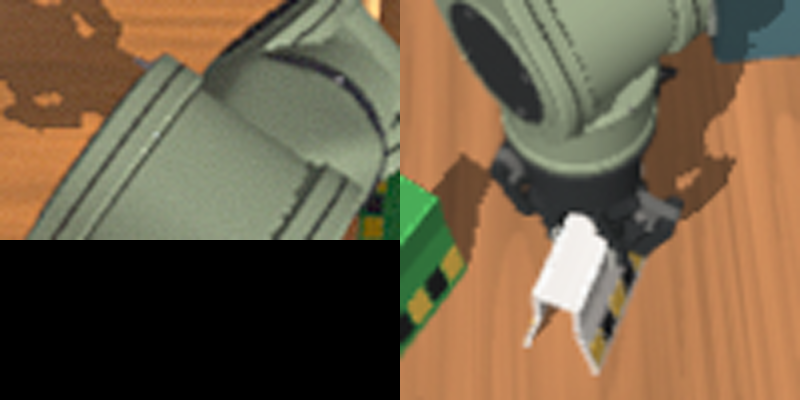

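The side crop shows the board pinched across its top walls between the fingers. Now I'll lift it.

Call:
servo_tool(
  motion=[
    [[0,0,-2,0,0],[0,0,-4,0,0],[0,0,-5,0,0],[0,0,-5,0,0],[0,0,-4,0,0],[0,0,-1,-3,0],[0,0,0,-6,0],[0,0,0,-6,0],[0,0,0,-6,0],[0,0,0,-4,0],[0,0,0,-2,0]],
  ],
)

```text
t: 5.58
tool_pos: [0.4482, -0.3613, 0.3]
eef_rot: [-3.141, -0.0, 1.602]
contact_force: [0.7, -0.2, -1.8]
width: 0.0333
grasp_force: 46.6
```

```bash
python3 - <<'E'
from h import *
s=env.get_state();print(s["tool_pos"],s["eef_rot"],s["width"],s["grasp_force"],s["contact_force"],to_tool(np.array([.4989,-.0415,.26])-s["tool_pos"]))
E
```

```text
[ 0.44821148 -0.361277    0.30001974] [-3.14139191e+00 -1.06090281e-04  1.60223239e+00] 0.03331015855049143 46.569228172302246 [ 0.69019955 -0.22583306 -1.80112483] [31.8021573   6.07223874  4.0041293 ]
```

Call:
servo_tool(
  motion=[
    [[2.5,0.5,0,0,0],[4.5,0.9,0,0,0],[5,1,0,0,0],[5,1,0,0,0],[5,0.9,0,0,0],[4.5,0.8,0,0,0],[3,0.6,0,0,0],[1.8,0.3,0,0,0],[0.5,0.1,0,0,0],[0,0,0,0,0],[0,0,0,0,0]],
  ],
)

```text
t: 6.95
tool_pos: [0.4996, -0.0427, 0.3]
eef_rot: [-3.142, 0.001, 1.6]
contact_force: [0.4, 0.3, -0.9]
width: 0.0336
grasp_force: 46.5
```

```bash
python3 - <<'E'
from h import *
s=env.get_state();print(s["tool_pos"],s["eef_rot"],to_tool(np.array([.4989,-.0415,.26])-s["tool_pos"]))
im=env.snapshot("side")[:,:,::-1];cv2.imwrite("pics/r.png",cv2.resize(im[100:280,180:360],(600,600),interpolation=2))
# expected board end pixels if held as modelled (near end, y=-.06)
p=[s["tool_pos"][0],s["tool_pos"][1],s["eef_rot"][2]-np.pi/2];z=s["tool_pos"][2]-.09
P=world(p,[(-.017,-.06,z+.105),(.017,-.06,z+.105),(-.03,-.06,z),(.03,-.06,z)])
print((proj("side",P)-(180,100))*600/180)
E
```

```text
[ 0.49956973 -0.04272427  0.30004671] [-3.14155694e+00  5.20189066e-04  1.59958549e+00] [ 0.12638692 -0.06327856  4.00460759]
[[205.18367128 255.02519762]
 [245.33527721 251.8786711 ]
 [193.33133691 336.98099027]
 [259.22553953 331.53011069]]
```

View pics/r.png

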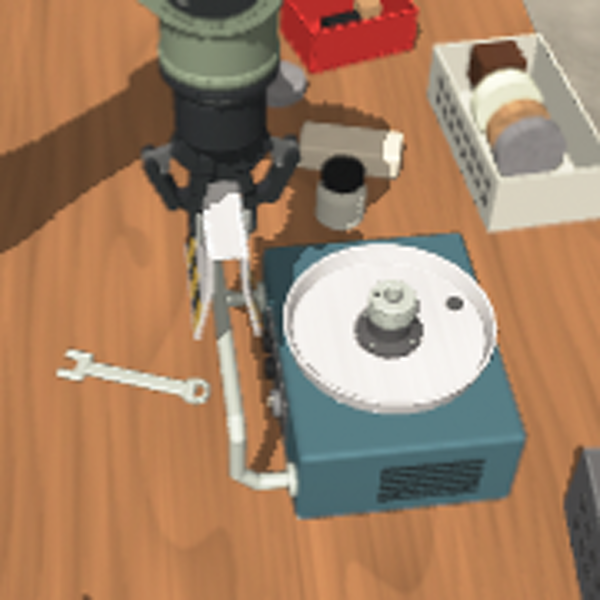

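The side view shows the board held upright above the rail: near feet at (198,337) and (258,333), rail at (228,370) between them. This agrees with the model, so I'll lower in stages and watch the force.

Call:
servo_tool(
  motion=[
    [[0.1,0,2,0,0],[0,0,4,0,0],[0,0,3,0,0],[0,0,1.5,0,0],[0,0,1,0,0],[0,0,0.5,0,0],[0,0,0,0,0]],
  ],
)

```text
t: 7.88
tool_pos: [0.4997, -0.0407, 0.1801]
eef_rot: [3.141, 0.0, 1.601]
contact_force: [0.1, 0.7, -1.6]
width: 0.0332
grasp_force: 46.5
```

Call:
servo_tool(
  motion=[
    [[0,0,0.6,0,0],[0,0,0.6,0,0],[0,0,0.6,0,0],[0,0,0.4,0,0],[0,0,0.3,0,0],[0,0,0,0,0]],
  ],
)

```text
t: 8.62
tool_pos: [0.4996, -0.0406, 0.1549]
eef_rot: [-3.141, 0.0, 1.601]
contact_force: [-0.9, 0.9, -1.3]
width: 0.0333
grasp_force: 46.5
```

```bash
python3 - <<'E'
from h import *
s=env.get_state();print(s["tool_pos"],s["eef_rot"],s["contact_force"],s["torque"])
im=env.snapshot("side")[:,:,::-1];cv2.imwrite("pics/r2.png",cv2.resize(im[140:240,200:300],(600,600),interpolation=2))
E
```

```text
[ 0.49961151 -0.04061247  0.15485579] [-3.14134007e+00  1.07932897e-04  1.60110328e+00] [-0.91610802  0.85822881 -1.29597337] [ 0.03874513  0.01100074 -0.04775917]
```

View pics/r2.png

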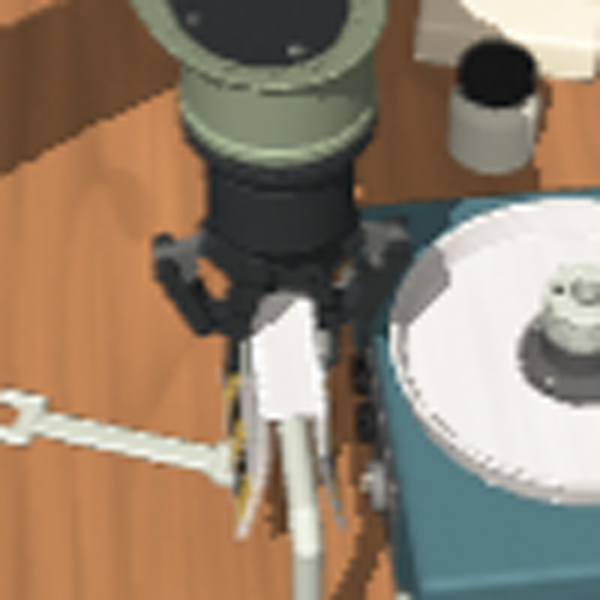

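The rail is at (297,430), between the walls at x 257 and 328, with no side force. Lowering on until it rests.

Call:
servo_tool(
  motion=[
    [[0,0,0.3,0,0],[0,0,0.2,0,0],[0,0,0.1,0,0],[0,0,0,0,0]],
  ],
)

```text
t: 9.18
tool_pos: [0.4996, -0.0406, 0.149]
eef_rot: [-3.141, 0.0, 1.601]
contact_force: [0.1, -0.7, -0.5]
width: 0.0337
grasp_force: 46.5
```

Call:
servo_tool(
  motion=[
    [[0,0,0.1,0,0],[0,0,0.1,0,0],[0,0,0,0,0]],
  ],
)

```text
t: 9.55
tool_pos: [0.4997, -0.0406, 0.1471]
eef_rot: [3.141, 0.0, 1.601]
contact_force: [-0.1, 0.8, 2.6]
width: 0.0335
grasp_force: 45.9
```

Call:
servo_tool(
  motion=[
    [[0,0,0,0,0.55],[0,0,0,0,0.65],[0,0,0,0,0.65],[0,0,0,0,0.65],[0,0,-0.5,0,0.65],[0,0,-1.5,0,0.65],[0,0,-3,0,0.65],[0,0,-4,0,0.65],[0,0,-3,0,1]],
  ],
)

```text
t: 10.68
tool_pos: [0.4997, -0.0407, 0.2689]
eef_rot: [3.141, 0.0, 1.601]
contact_force: [-0.1, 0.4, 0.3]
width: 0.0718
grasp_force: 0.0
```

```bash
python3 - <<'E'
from h import *
s=env.get_state();print(s["tool_pos"],s["eef_rot"],s["q"].round(2),s["width"],to_tool(np.array([.664,-.037,.26])-s["tool_pos"]))
im=env.snapshot("side")[:,:,::-1];a=cv2.resize(im[130:270,200:340],(600,600),interpolation=2);cv2.imwrite("pics/r3.png",a)
m=[.6639,-.0369,.028]
for z in(.180,.196): print(z,(proj("side",world(m,[(0,0,z)]))-(200,130))*600/140)
E
```

```text
[ 0.49965368 -0.04066364  0.2689082 ] [3.14052662e+00 2.02508416e-04 1.60104202e+00] [-0.1   0.58  0.21  1.72 -0.15  0.85  0.2 ] 0.07177846689670975 [-0.130624   16.4372358   0.90836937]
0.18 [[414.94989032 247.54703595]]
0.196 [[416.8749512  233.07783286]]
```

View pics/r3.png

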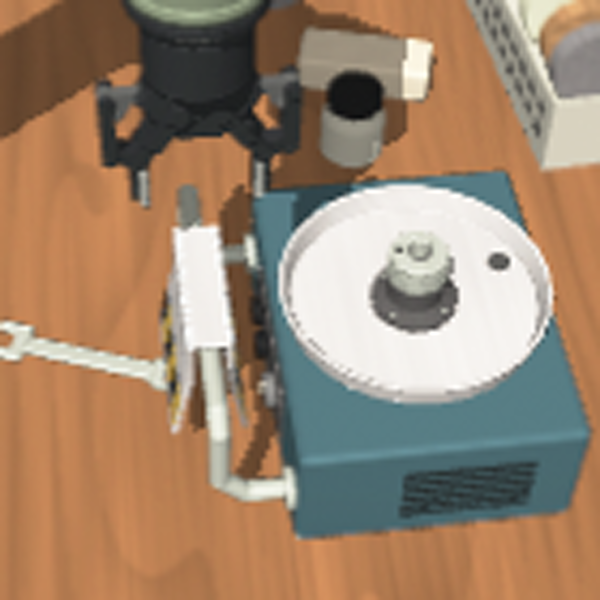

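The board hangs level on the rail at (205,285) in front of the switches, and the fingers are clear. The cap's top centre is at (420,249), with the shaft tip at (421,243). I'll move above the cap and pre-turn anticlockwise so one grip covers the whole stroke.

Call:
servo_tool(
  motion=[
    [[0,3,0,0,1],[-0.1,5,0,0,1],[0,5,0,0,1],[0,3,0,0,1],[0,0.7,0,0,1],[0,0,0,-6,1],[0,0,0,-10,1],[0,0,0,-10,1],[0,0,0,-10,1],[0,0,0,-10,1],[0,0,0,-10,1],[0,0,0,-10,1],[0,0,0,-10,1],[0,0,0,-10,1],[0,0,0,-10,1],[0,0,0,-10,1],[0,0,0,-10,1],[0,0,0,-10,1],[0,0,0,-6,1],[0,0,0,0,1]],
  ],
)

```text
t: 13.22
tool_pos: [0.6662, -0.0366, 0.2673]
eef_rot: [-3.141, -0.0, -2.378]
contact_force: [-0.7, 0.4, 0.4]
width: 0.0855
grasp_force: 0.0
```

```bash
python3 - <<'E'
from h import *
s=env.get_state();print(s["tool_pos"],s["eef_rot"],s["q"].round(2))
t=px([(192,140)],4,(230,105))[0];d=px([(420,249)],600/140,(200,130))[0]
for z in(None,.180):
    r=least_squares(lambda p:np.r_[proj("top",[p[0],p[1],z or p[2]])[0]-t,proj("side",[p[0],p[1],z or p[2]])[0]-d],[.66,-.04,.18]);print(r.x,r.fun)
x,y,_=r.x
print(to_tool(np.array([x,y,.168])-s["tool_pos"]))
E
```

```text
[ 0.66616542 -0.03662203  0.26730008] [-3.14139468e+00 -2.72279197e-04 -2.37847064e+00] [ 0.15  0.87 -0.39  1.05  0.31  1.27  2.14]
[ 0.66747476 -0.03432383  0.17716946] [-0.00190509  0.08865055  0.09120101 -0.01776901]
[ 0.66692193 -0.0351353   0.18      ] [ 0.28446442  0.0655241   0.04260477 -0.41326486]
[-0.16013486  0.05712066  9.92995387]
```

Call:
servo_tool(
  motion=[
    [[-0.1,0,2.5,0,1],[0,0,4,0,1],[0,0,2,0,1],[0,0,1,0,1],[0,0,0.4,0,1],[0,0,0,0,1],[0,0,0,0,0],[0,0,0,0,0],[0,0,0,0,0],[0,0,0,0,0],[0,0,0,0,0]],
  ],
  squeeze=30,
)

```text
t: 14.6
tool_pos: [0.6664, -0.0342, 0.1687]
eef_rot: [3.139, -0.0, -2.377]
contact_force: [-12.1, 8.4, 12.4]
width: 0.0446
grasp_force: 30.8
```

```bash
python3 - <<'E'
from h import *
s=env.get_state();print(s["tool_pos"],s["eef_rot"],s["width"],s["grasp_force"],"F",s["contact_force"],"M",s["torque"],"tool F",to_tool(s["contact_force"])/100)
E
```

```text
[ 0.6663762  -0.03417808  0.16867099] [ 3.13857838e+00 -8.55032326e-05 -2.37720194e+00] 0.04455887362778454 30.788387060165405 F [-12.06410768   8.41231198  12.43302734] M [ 1.62354789  2.69482232 -0.02420235] tool F [  2.8868476   14.45898905 -12.38925351]
```

Call:
servo_tool(
  motion=[
    [[0,0.1,0,0,0],[0,0,-0.05,0,0],[0,0,0,0,0]],
  ],
)

```text
t: 14.98
tool_pos: [0.6663, -0.0341, 0.1688]
eef_rot: [3.14, 0.0, -2.378]
contact_force: [-4.5, 6.1, 2.6]
width: 0.0442
grasp_force: 30.6
```

```bash
python3 - <<'E'
from h import *
s=env.get_state();print(s["tool_pos"],s["eef_rot"],s["width"],s["grasp_force"],"F",s["contact_force"],"M",s["torque"],"tool F",to_tool(s["contact_force"])/100)
E
```

```text
[ 0.66625797 -0.03409895  0.16880803] [ 3.14006324e+00  3.04462594e-04 -2.37764435e+00] 0.04418420489503891 30.56635558605194 F [-4.48228834  6.07374721  2.55704962] M [ 1.01528861  1.016774   -0.03864064] tool F [-0.96575629  7.49056518 -2.54530251]
```

Call:
servo_tool(
  motion=[
    [[0,0.1,0,0,0],[0,0,0,4,0],[0,0,0,8,0],[0,0,0.01,8,0],[0,0,0.01,8,0],[0,0,0.01,8,0],[0,0,0,4,0],[0,0,0,0,0]],
  ],
)

```text
t: 15.98
tool_pos: [0.6667, -0.0354, 0.1685]
eef_rot: [-3.14, 0.002, -3.078]
contact_force: [6.6, -3.3, -1.2]
width: 0.0443
grasp_force: 30.9
```

```bash
cat > st.py <<'E'
from h import *
s=env.get_state();print(s["tool_pos"],"yaw",np.degrees(s["eef_rot"][2]),s["width"],s["grasp_force"],"Mz",s["torque"],"tool F",to_tool(s["contact_force"])/100,"q7",s["q"][6])
E
python3 st.py
```

```text
[ 0.66671097 -0.035377    0.16854262] yaw -176.3680599685056 0.044324599179282685 30.892285108566284 Mz [-0.81353707 -1.17669817 -0.06872587] tool F [-6.35459265 -3.71840849  1.20908536] q7 1.5108284102010092
```

Call:
servo_tool(
  motion=[
    [[-0.06,-0.04,0,4,0],[0,0,0.01,8,0],[0,0,0.01,8,0],[0,0,0.01,8,0],[0,0,0,8,0],[0,0,0.01,8,0],[0,0,0.01,8,0],[0,0,0,4,0],[0,0,0,4,0]],
  ],
)

```text
t: 17.1
tool_pos: [0.6659, -0.0373, 0.168]
eef_rot: [-3.138, 0.002, 2.156]
contact_force: [-6.7, -10.9, 4.8]
width: 0.0442
grasp_force: 31.6
```

```bash
python3 st.py
```

```text
[ 0.66590986 -0.03733358  0.16798613] yaw 123.51028950930339 0.04417881578427286 31.59916788339615 Mz [-2.30064982  1.43302686  0.13554374] tool F [ -5.37456712 -11.60290439  -4.73142261] q7 0.6606758060176215
```

Call:
servo_tool(
  motion=[
    [[-0.04,-0.1,-0.03,0,0],[0,0,0,5,0],[0,0,0.01,5,0],[0,0,0,5,0],[0,0,0.01,5,0]],
  ],
)

```text
t: 17.73
tool_pos: [0.6652, -0.0377, 0.1678]
eef_rot: [-3.139, 0.002, 1.806]
contact_force: [-7.2, -8.3, 3.0]
width: 0.0439
grasp_force: 32.0
```

```bash
python3 st.py
```

```text
[ 0.66517447 -0.03766729  0.16781286] yaw 103.50025745591259 0.04392639365089111 31.962383687496185 Mz [-1.85088587  1.49478262  0.06961175] tool F [-6.37697711 -8.94966632 -2.96151428] q7 0.38007138709375304
```

The TCP sits about 2 mm off the cap axis along tool x. I'll have it orbit, adding −0.02 cm of y per 5° row, and continue to the stop.

Call:
servo_tool(
  motion=[
    [[-0.05,-0.08,-0.02,0,0],[0,-0.02,0,5,0],[0,-0.02,0.01,5,0],[0,-0.02,0,5,0],[0,-0.02,0.01,5,0]],
  ],
)

```text
t: 18.35
tool_pos: [0.6643, -0.0378, 0.1677]
eef_rot: [-3.141, 0.002, 1.458]
contact_force: [0.2, -6.0, -3.1]
width: 0.0443
grasp_force: 31.7
```

```bash
python3 st.py
```

```text
[ 0.66428046 -0.03775699  0.16772096] yaw 83.52791334020361 0.044281512167141684 31.667200326919556 Mz [-1.30601823  0.14899775  0.03750126] tool F [-5.9081967   0.89328676  3.15770526] q7 0.10005517324240609
```

Call:
servo_tool(
  motion=[
    [[-0.05,-0.02,0,5,0],[0,-0.02,0.01,5,0],[0,-0.02,0,5,0],[0,-0.02,0.01,5,0]],
  ],
)

```text
t: 18.85
tool_pos: [0.6635, -0.0376, 0.1676]
eef_rot: [3.141, 0.001, 1.109]
contact_force: [-0.0, -3.5, -2.4]
width: 0.0439
grasp_force: 31.8
```

```bash
python3 st.py
```

```text
[ 0.663522  -0.0375933  0.1675603] yaw 63.54598185922555 0.043909496621727474 31.76274597644806 Mz [-0.83802905  0.15042664  0.02816486] tool F [-3.17284344  1.56275667  2.41509408] q7 -0.18177945223558278
```

Call:
servo_tool(
  motion=[
    [[-0.02,-0.02,0,5,0],[0,-0.02,0.01,5,0],[0,-0.02,0,5,0],[0,-0.02,0,5,0]],
  ],
)

```text
t: 19.35
tool_pos: [0.6633, -0.0366, 0.1676]
eef_rot: [3.14, -0.0, 0.761]
contact_force: [3.4, -1.4, -1.5]
width: 0.044
grasp_force: 31.7
```

```bash
python3 st.py
```

```text
[ 0.66334472 -0.03660715  0.16762873] yaw 43.62410725884521 0.04398105826797842 31.653335988521576 Mz [-0.24053917 -0.75519378  0.71615603] tool F [1.50840457 3.40687172 1.51439155] q7 -0.4659379667487642
```

Mz jumped to 0.72 N m, which looks like the bottom stop. I'll confirm with a small extra turn, then unload to find the zero.

Call:
servo_tool(
  motion=[
    [[0,0,0,3,0],[0,0,0,0,0]],
  ],
)

```text
t: 19.6
tool_pos: [0.6634, -0.0365, 0.1677]
eef_rot: [3.14, -0.0, 0.712]
contact_force: [4.3, -1.2, -1.2]
width: 0.0444
grasp_force: 31.7
```

```bash
python3 st.py
```

```text
[ 0.66337727 -0.03650294  0.16765861] yaw 40.78729965271978 0.04438923204393058 31.65402442216873 Mz [-0.18306384 -1.02312607  0.38108216] tool F [2.45550589 3.76077057 1.17346881] q7 -0.506626287368344
```

Call:
servo_tool(
  motion=[
    [[0,0,0,-2,0],[0,0,0,0,0]],
  ],
)

```text
t: 19.85
tool_pos: [0.6634, -0.0366, 0.1677]
eef_rot: [3.141, -0.001, 0.748]
contact_force: [5.7, -0.5, -2.8]
width: 0.0441
grasp_force: 31.6
```

```bash
python3 st.py
```

```text
[ 0.66337263 -0.03658756  0.16765766] yaw 42.85423783679172 0.044078655074183716 31.57182365655899 Mz [-0.16049702 -1.20487579  0.08207846] tool F [3.78050471 4.25289982 2.85562198] q7 -0.4766482940166429
```

The grip slips at the hard stop, with the torque unloading at yaw ≈ 43°, so the cap's zero is ≈ 43.0–43.2°. The target yaw is ≈ 133°.

Call:
servo_tool(
  motion=[
    [[0.03,0.04,0,0,0],[0,0.02,0,-5,0],[0,0.03,-0.01,-8,0],[0,0.03,-0.01,-8,0],[0,0.03,-0.01,-8,0],[0,0.03,0,-8,0],[0,0.03,-0.01,-8,0],[0,0.03,-0.01,-8,0],[0,0.03,-0.01,-8,0],[0,0.03,0,-8,0],[0,0.03,-0.01,-8,0],[0,0.02,0,-5,0],[0,0,0,0,0]],
  ],
)

```text
t: 21.48
tool_pos: [0.6654, -0.0368, 0.1683]
eef_rot: [-3.14, -0.002, 2.18]
contact_force: [-6.5, 1.6, 4.2]
width: 0.044
grasp_force: 32.2
```

```bash
python3 st.py
```

```text
[ 0.66538944 -0.03679715  0.16825992] yaw 124.87972294413856 0.0439932854724963 32.15649962425232 Mz [0.45236759 1.12061574 0.06290611] tool F [ 5.02302953 -4.43886226 -4.18975439] q7 0.6827812045285953
```

Call:
servo_tool(
  motion=[
    [[0.03,-0.03,-0.03,0,0],[0,0.01,0,-4.2,0],[0,0.01,0,-4,0],[0,0,0,0,0],[0,0,0,0,0],[0,0,0,0,0]],
  ],
)

```text
t: 22.22
tool_pos: [0.6655, -0.0367, 0.1684]
eef_rot: [-3.141, -0.001, 2.319]
contact_force: [-4.3, 2.5, 1.6]
width: 0.0438
grasp_force: 31.8
```

```bash
python3 st.py; python3 - <<'E'
from h import *
im=env.snapshot("side")[:,:,::-1];a=cv2.resize(im[150:250,220:340],(720,600),interpolation=2);cv2.imwrite("pics/f.png",a)
E
```

```text
[ 0.66554121 -0.03670389  0.16835395] yaw 132.84835296653594 0.04380993318354978 31.79993748664856 Mz [0.52747198 1.0003914  0.02676333] tool F [ 4.72160985 -1.45933231 -1.59290971] q7 0.7947065635452601
```

View pics/f.png

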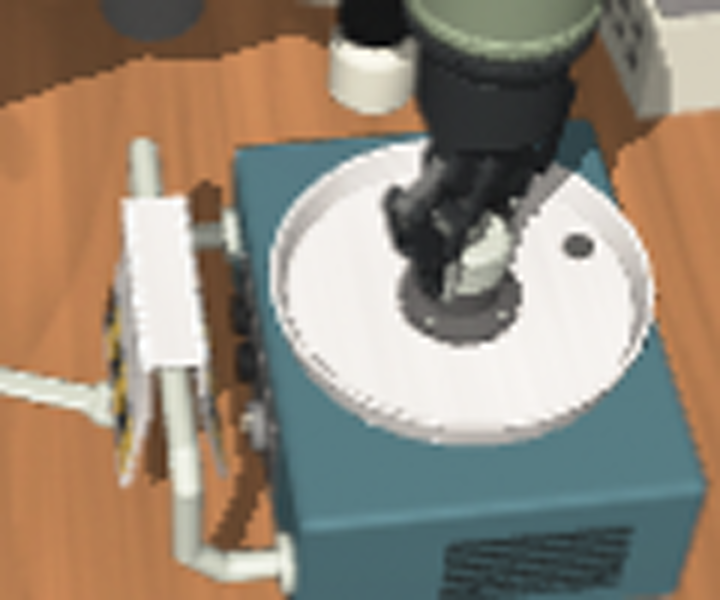

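The board still hangs on the rail at (165,280). The cap at (485,255) is gripped at yaw 132.8°, about 90° off the stop. Handing in.

```bash
python3 -c "
from bench import env
print(env.hand_in())"
```

```text
the job is handed in; nothing more can be done
None
```

The warning board hangs on the hand-rest bar, released, and the bearing cap was threaded to its stop, backed off about 90° by the measured tool yaw, and is still gripped; the job was handed in at about 22 s, with no verdict returned.

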